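Unstack the end caps and close each sleeve with its own

ROBOT

A 7-joint arm with a two-finger parallel gripper is mounted at the origin on a cart in front of the work surface, level with it; the furniture and walls round the work are solid. World frame = base frame: x ahead of the robot, y to its left, z up, the work surface at z = 0. Lengths are in m, angles in rad, forces in N, time in s.
With the tool pointing down it reaches from about 0.4 to 0.85 m from the base axis. Payload 4.5 kg.
Tool frame: the origin (TCP) lies midway between the tips of the shut fingers; the grasp point (between the pads) lies 19 mm behind it; z points along the fingers, y is the line along which they close (so a half turn about z gives the same grasp; the last joint's range is limited). The gripper opens to 88 mm and grips with 3 to 60 N. Pads are 18 mm wide; open, the fingers measure 123 mm over their backs; the gripper's body (75 mm by 187 mm) begins 45 mm behind the grasp point.
Start: joints at [1.211, 0.689, -0.195, 1.565, 0.157, 0.902, -0.215], TCP at [0.24, -0.577, 0.239] pointing down, gripper open.
Joint ranges: [-3.01, 3.01], [-0.46, 2.08], [-1.47, 1.51], [0.13, 2.56], [-1, 4.14], [0.04, 2.09], [-2.66, 2.66]. Speed limits (rad/s): [2.57, 2.57, 3.14, 3.14, 3.14, 3.14, 3.14].

INTERFACE

Orientations are given as a unit quaternion [x, y, z, w].
In Python, from plant import get_state, viewer, workorder gives the robot as it stands. The module is installed in compiled form; this text tells all that it offers.
- The arm moves only by the tool step_arm, never from a script. Its argument "motion" is a list of rows, each an object of numbers: "wx", "wy", "wz": the turn, a rotation vector about the tool's x, y, z each as a share of 180 degrees, from -1 to 1; "dx", "dy", "dz": the shift along the tool's x, y, z each as a share of 8 cm, from -1 to 1; "claw": the finger opening in mm, from 0 to 88.1. A call has 1 to 8 rows; each row is the pose to reach, as a shift and turn from the pose commanded when the call began, along the tool's axes at that moment, turning the shorter way round; what a row does not reach only later rows make up. A row lasts 1/10 s, in which the tool goes at most 50 mm and 8.59 degrees, less where a joint would pass 70% of its speed; a pose out of reach is approached as far as the arm can. A call with a number of a shift or a turn outside -1 to 1 is refused whole. A call with a gripper value outside its range is refused whole. The fingers move at their own pace and stop on an object; "force" is the grip in N (left out, the last holds). Time passes only in rows, so rows that repeat a pose let the fingers close. It gives the time, the measured TCP pose, the force, the opening and the grip force at its end, in the units of the state.
- get_state(): the state, without advancing time (a new reading comes with each control period).
- viewer.snapshot(name): name is "scene" or "side" or "wrist"; returns (picture, depth): 420x560x3 uint8, red, green, blue; 420x560 float32, m along the optical axis (not along the pixel's ray), 0 where there is no reading.
- viewer.calibration(name): a dict with "vfov" (degrees; the focal length in pixels is half the picture's height over the tangent of half this angle, whatever the lens; pixels are square), "cx", "cy" (the principal point, pixels), "extrinsics" (4x4, takes a point from camera to world coordinates). Camera axes: x right, y down, z forward; pixel columns grow to the right and rows downward; lengths in m; the calibration is good to about 2 mm. A picture is of the moment at which its call begins: read the wrist's pose just before it. calibration takes no time and is no camera call; for the wrist camera it gives the pose at the moment of the call.
- workorder.finish_job(): hands the job in; it is judged then, once.
The state is a dict: "clock": time; "q": joint angles; "qd": joint speeds; "joint_torque": joint torques, N m; "tool_pos": TCP position; "eef_rot": TCP orientation; "contact_force": force on the tool from outside, world axes, zero at the start; "moment": the same for the moment, N m; "opening": opening from 0.0 (shut) to 1.0 (fully open); "finger_force": force on a finger pad.
Only numpy, scipy, OpenCV 4.12 (cv2) and the standard library are available. Lean on these libraries where they do the work, as an engineer would, in place of code of your own. Each camera call takes 0.05 s, during which the arm holds its last target. There are 200 camera calls.

TASK

Take the stack of four aluminium end caps apart and close the three straight beige sleeves and the low wide drum, each with the cap of its size: the smallest cap on the narrowest sleeve, the second on the middle one, the third on the wide one, and the largest on the drum. Each cap must sit fully home, its skirt in the bore and its disc flat on the rim; the dark grey stepped reducers stay open.

Things in the scene. Friction and masses are not known exactly. Their poses are not given: they have to be found in the camera images.
- cap_small_boss (a point): Pale aluminium end cap, the smallest, 81 mm disc, 41 mm skirt; top of the stack at the start. From the top: upright boss 26 mm across, 36 mm high (flared to 38 mm in its lowest 4 mm), disc 8 mm thick, round skirt 12 mm deep. Point: on the axis half-way up the boss, 18 mm above the disc, 38 mm above the skirt's lower edge; z: axis, up. Stacked loose: each disc lies on the boss below, 44 mm apart.
- sleeve_small_rim (a point): Narrowest open steel sleeve, beige, 73 mm outside, bore about 54 mm clear, 207 mm high, standing firm and upright (held fast to the trolley). Takes the cap with the 81 mm disc. Point: centre of its open top at rim height; z: axis, up. With the cap home (disc on rim, skirt in the bore with about 6 mm to spare all round) the boss centre is 26 mm above this point.
- cap_medium_boss (a point): Pale aluminium end cap, 100 mm disc, 62 mm skirt; second from the top at the start. From the top: upright boss 26 mm across, 36 mm high (flared to 38 mm in its lowest 4 mm), disc 8 mm thick, round skirt 12 mm deep. Point: on the axis half-way up the boss, 18 mm above the disc, 38 mm above the skirt's lower edge; z: axis, up. Stacked loose: each disc lies on the boss below, 44 mm apart.
- sleeve_medium_rim (a point): Middle open steel sleeve, beige, 92 mm outside, bore about 74 mm clear, 198 mm high, standing firm and upright (held fast to the trolley). Takes the cap with the 100 mm disc. Point: centre of its open top at rim height; z: axis, up. With the cap home (disc on rim, skirt in the bore with about 6 mm to spare all round) the boss centre is 26 mm above this point.
- cap_large_boss (a point): Pale aluminium end cap, 124 mm disc, 80 mm skirt; third from the top at the start. From the top: upright boss 26 mm across, 36 mm high (flared to 38 mm in its lowest 4 mm), disc 8 mm thick, round skirt 12 mm deep. Point: on the axis half-way up the boss, 18 mm above the disc, 38 mm above the skirt's lower edge; z: axis, up. Stacked loose: each disc lies on the boss below, 44 mm apart.
- sleeve_large_rim (a point): Wide open steel sleeve, beige, 115 mm outside, bore about 92 mm clear, 204 mm high, standing firm and upright (held fast to the trolley). Takes the cap with the 124 mm disc. Point: centre of its open top at rim height; z: axis, up. With the cap home (disc on rim, skirt in the bore with about 6 mm to spare all round) the boss centre is 26 mm above this point.
- cap_drum_boss (a point): Pale aluminium end cap, the largest, 164 mm disc, 120 mm skirt; bottom of the stack at the start. From the top: upright boss 26 mm across, 36 mm high (flared to 38 mm in its lowest 4 mm), disc 8 mm thick, round skirt 12 mm deep. Point: on the axis half-way up the boss, 18 mm above the disc, 38 mm above the skirt's lower edge; z: axis, up. Stacked loose: each disc lies on the boss below, 44 mm apart.
- sleeve_drum_rim (a point): Widest and lowest, an open whitish drum, 155 mm outside, bore about 138 mm clear, 160 mm high, standing firm and upright (held fast to the trolley). Takes the cap with the 164 mm disc. Point: centre of its open top at rim height; z: axis, up. With the cap home (disc on rim, skirt in the bore with about 6 mm to spare all round) the boss centre is 26 mm above this point.
Things that resemble listed ones, but are neither listed nor needed, are in the scene too. Leave any red look-alike of the part that bears cap_small_boss alone.

How it is judged:
By the outcome, as a careful person would: the job done as asked, in the order asked, and still so for the second after the job is handed in, with the robot touching nothing.
It also fails if it takes over 106 s, if anything falls off the work surface, if the arm or the gripper's body presses on something with over 40 N, if the wrist force passes 120 N, or if a joint passes its speed limit or range.

## Working session

There is one attempt and no reset: what is moved stays moved. The work goes in short steps, Python scripts to look and compute and a tool call to move; the robot and the scene stay as the last step left them, time stands still between calls to the robot, and variables do not carry over. Pictures are saved under pics/ and viewed, at most 14 in all, crops included, and the job is handed in when it is done.

Besides the shell and the picture viewer there is one more tool, called after "Request:" as name(argument=value, ...), one argument or row to a line, values as JSON. step_arm: Moves the arm, as the interface text tells. Shift numbers are shares of 8 cm and turn numbers shares of 180 degrees, none past 1 either way. Its arguments: {"type":"object","properties":{"motion":{"type":"array","items":{"type":"object","properties":{"wx":{"type":"number","minimum":-1,"maximum":1},"wy":{"type":"number","minimum":-1,"maximum":1},"wz":{"type":"number","minimum":-1,"maximum":1},"dx":{"type":"number","minimum":-1,"maximum":1},"dy":{"type":"number","minimum":-1,"maximum":1},"dz":{"type":"number","minimum":-1,"maximum":1},"claw":{"type":"number"}}}},"force":{"type":"number"}},"required":["motion"]}

```bash
mkdir -p pics; cat > h.py <<'E'
import numpy as np, cv2
from plant import get_state, viewer, workorder
def cal(n):
    c=viewer.calibration(n); f=210/np.tan(np.radians(c['vfov'])/2); return f,c['cx'],c['cy'],np.array(c['extrinsics'])
def snap(n,save=None):
    c=cal(n); p,d=viewer.snapshot(n)
    if save: cv2.imwrite('pics/'+save,p[:,:,::-1]); np.savez('pics/'+save+'.npz',p=p,d=d,f=c[0],cx=c[1],cy=c[2],E=c[3])
    return p,d,c
def cloud(d,c):
    f,cx,cy,E=c; v,u=np.mgrid[:d.shape[0],:d.shape[1]]
    P=np.stack([(u-cx)/f*d,(v-cy)/f*d,d],-1)
    W=P@E[:3,:3].T+E[:3,3]; W[d<=0]=np.nan; return W
E
python3 - <<'E'
from h import *
for n in ['scene','side']:
    p,d,c=snap(n,n+'0.png'); print(n,c[0],c[1:3],c[3].round(3).tolist(),(d>0).mean())
a=cv2.imread('pics/scene0.png');b=cv2.imread('pics/side0.png')
print(get_state())
E
```

```text
scene 428.2024507589548 (282.29791066002264, 206.6166730679997) [[-0.888, -0.213, 0.407, 0.014], [-0.459, 0.439, -0.772, 0.988], [-0.014, -0.873, -0.488, 0.779], [0.0, 0.0, 0.0, 1.0]] 0.9958588435374149
side 541.9469627099312 (271.9549900565531, 203.39166559595103) [[-0.979, -0.106, 0.174, 0.316], [-0.202, 0.408, -0.89, 1.278], [0.023, -0.907, -0.421, 0.738], [0.0, 0.0, 0.0, 1.0]] 0.9941028911564626
{'clock': 0.1, 'q': array([ 1.21080849,  0.68986262, -0.1945286 ,  1.56621098,  0.15733032,
        0.90248575, -0.21511811]), 'qd': array([-0.00033353, -0.00090596,  0.00134812, -0.00278531,  0.00041405,
       -0.00040829, -0.00022971]), 'joint_torque': array([-4.03248167e-03, -5.28507793e+01, -1.27188787e+00, -1.53837436e+01,
       -5.25677169e-02,  1.98958332e-03,  7.16160366e-05]), 'tool_pos': array([ 0.23955531, -0.57667884,  0.23802159]), 'eef_rot': array([ 9.80670802e-01,  1.95663382e-01, -2.18886526e-04, -7.55244254e-04]), 'contact_force': array([ 0.94613064, -0.66277636, -0.9395237 ]), 'moment': array([-0.03759688, -0.00055893,  0.0031311 ]), 'finger_force': 0.0, 'opening': 1.0000019073602224}
```

View pics/scene0.png

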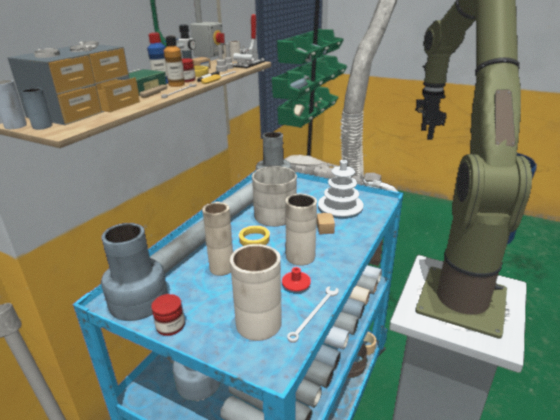

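View pics/side0.png

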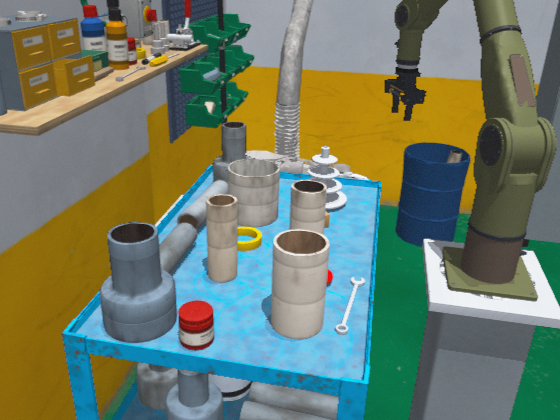

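The scene view shows the stack at (342,185), the drum at (275,195), the medium sleeve at (301,200), the small sleeve at (217,210) and the large sleeve at (256,260). The reducers are at (127,240) and (273,150), and the red look-alike is at (296,280).

```bash
cat > m.py <<'E'
from h import *
from scipy.optimize import least_squares
def fit(P,r):
    x0=P.mean(0)
    s=least_squares(lambda c:np.hypot(*(P-c).T)-r,x0,loss='soft_l1',f_scale=.002); return s.x,np.median(abs(s.fun))
if __name__=='__main__':
    S={'scene':dict(small=(217,208,22),medium=(301,200,24),large=(256,262,34),drum=(275,180,30)),
       'side':dict(small=(222,201,22),medium=(308,188,24),large=(301,245,36),drum=(254,172,32))}
    R=dict(small=(.207,.0365),medium=(.198,.046),large=(.204,.0575),drum=(.160,.0775))
    for n in S:
        D=np.load(f'pics/{n}0.png.npz'); d=D['d']; W=cloud(d,(D['f'],D['cx'],D['cy'],D['E']))
        for k,(u,v,w) in S[n].items():
            z,r=R[k]; Q=W[v-w:v+w,u-w:u+w].reshape(-1,3)
            # rim top annulus (two radii): points near max height
            t=Q[abs(Q[:,2]-z)<.006][:,:2]
            if len(t)<10: print(n,k,'few',np.nanpercentile(Q[:,2],[50,90,99]));continue
            o=least_squares(lambda c:np.hypot(t[:,0]-c[0],t[:,1]-c[1])-c[2],[*t.mean(0),r],loss='soft_l1',f_scale=.002)
            zz=Q[(np.hypot(*(Q[:,:2]-o.x[:2]).T)<r+.003)][:,2]
            print(n,k,len(t),o.x.round(4),np.median(abs(o.fun)).round(4),'bbox mid',((t.min(0)+t.max(0))/2).round(4),np.ptp(t,axis=0).round(3),'ztop',np.nanpercentile(zz,[95,99]).round(4))
        # stack
        u,v,w=(342,185,40) if n=='scene' else (325,175,36)
        Q=W[v-w:v+w,max(0,u-w):u+w].reshape(-1,3); Q=Q[(Q[:,2]>.01)&(Q[:,1]<-.2)]
        print('z hist',np.histogram(Q[:,2],np.arange(0,.26,.01)))
        np.save(f'pics/{n}_stack.npy',Q)
        top=Q[Q[:,2]>Q[:,2].max()-.02]; print(n,'top',Q[:,2].max(),top.mean(0),np.ptp(top,axis=0))
E
python3 m.py
```

```text
scene small 158 [0.6515 0.1691 0.0326] 0.0019 bbox mid [0.6529 0.1693] [0.073 0.071] ztop [0.2061 0.2073]
scene medium 173 [0.4682 0.0137 0.0414] 0.002 bbox mid [0.4686 0.0129] [0.089 0.09 ] ztop [0.1969 0.1982]
scene large 413 [0.4402 0.3169 0.0529] 0.002 bbox mid [0.4409 0.3173] [0.114 0.115] ztop [0.2027 0.204 ]
scene drum 283 [ 0.6573 -0.178   0.0763] 0.0045 bbox mid [ 0.6402 -0.202 ] [0.331 0.396] ztop [0.1579 0.1597]
z hist (array([  0, 725, 392, 165,  76, 182, 375,  15,   1,   6, 251,  24,  17,
         5,  60, 124,  18,  22,  30,   0,   0,   0,   0,   0,   0]), array([0.  , 0.01, 0.02, 0.03, 0.04, 0.05, 0.06, 0.07, 0.08, 0.09, 0.1 ,
       0.11, 0.12, 0.13, 0.14, 0.15, 0.16, 0.17, 0.18, 0.19, 0.2 , 0.21,
       0.22, 0.23, 0.24, 0.25]))
scene top 0.18899258719814316 [ 0.46344034 -0.32610324  0.18017809] [0.02420864 0.03322304 0.01951442]
side small 250 [0.6539 0.1705 0.0326] 0.0018 bbox mid [0.6534 0.1699] [0.071 0.075] ztop [0.2083 0.2092]
side medium 259 [0.4698 0.0148 0.0416] 0.0019 bbox mid [0.47   0.0149] [0.089 0.093] ztop [0.1992 0.2004]
side large 552 [0.4421 0.3185 0.0527] 0.0017 bbox mid [0.442  0.3182] [0.113 0.115] ztop [0.2046 0.2061]
side drum 405 [ 0.6608 -0.1776  0.0756] 0.0036 bbox mid [ 0.6957 -0.2448] [0.226 0.299] ztop [0.1601 0.1623]
z hist (array([  0, 344, 387, 153,  70,  52, 233,  16,  10,  10, 214,  99,  26,
        15,  31, 168,  27,  24,  35,   4,   0,   0,   0,   0,   0]), array([0.  , 0.01, 0.02, 0.03, 0.04, 0.05, 0.06, 0.07, 0.08, 0.09, 0.1 ,
       0.11, 0.12, 0.13, 0.14, 0.15, 0.16, 0.17, 0.18, 0.19, 0.2 , 0.21,
       0.22, 0.23, 0.24, 0.25]))
side top 0.1934657330874593 [ 0.46630314 -0.32434088  0.18414748] [0.02352487 0.02994556 0.01953093]
```

```bash
python3 - <<'E'
from m import *
for n in ['scene','side']:
    D=np.load(f'pics/{n}0.png.npz'); W=cloud(D['d'],(D['f'],D['cx'],D['cy'],D['E'])).reshape(-1,3)
    t=W[(abs(W[:,2]-.160)<.006)&(np.hypot(W[:,0]-.66,W[:,1]+.178)<.085)][:,:2]
    o=least_squares(lambda c:np.hypot(t[:,0]-c[0],t[:,1]-c[1])-c[2],[.66,-.178,.0735],loss='soft_l1',f_scale=.002)
    print(n,'drum',o.x.round(4),'bbox',((t.min(0)+t.max(0))/2).round(4),np.ptp(t,axis=0).round(3))
    for z,r in [(.148,.0405),(.104,.05),(.06,.062),(.016,.082)]:
        t=W[(abs(W[:,2]-z)<.007)&(np.hypot(W[:,0]-.465,W[:,1]+.325)<r+.015)]
        t=t[t[:,2]>z-.005][:,:2]
        # outer hull points, fit known radius to visible outer edge
        h=cv2.convexHull(t.astype(np.float32)).reshape(-1,2)
        c,e=fit(h,r); print('  stack',z,len(t),c.round(4),e.round(4),'bbox',((t.min(0)+t.max(0))/2).round(4),np.ptp(t,axis=0).round(3))
    t=W[(W[:,2]>.157)&(W[:,2]<.187)&(np.hypot(W[:,0]-.465,W[:,1]+.325)<.03)]
    print('  boss',len(t),t.mean(0),fit(t[:,:2]-[0,.01],.013))
    # tall things in working area
    g=W[(W[:,0]>.3)&(W[:,0]<.95)&(W[:,1]>-.6)&(W[:,1]<.5)&(W[:,2]>.21)]
    k=np.round(g[:,:2]/.1).astype(int)
    for q in np.unique(k,axis=0):
        s=g[(k==q).all(1)]; print(q/10,len(s),s[:,2].max().round(3),end='; ')
    print()
E
```

```text
scene drum [ 0.6574 -0.1762  0.0737] bbox [ 0.6583 -0.1781] [0.156 0.16 ]
  stack 0.148 172 [ 0.4644 -0.3289] 0.0008 bbox [ 0.4645 -0.3291] [0.08  0.082]
  stack 0.104 262 [ 0.4652 -0.329 ] 0.0009 bbox [ 0.465  -0.3267] [0.097 0.095]
  stack 0.06 373 [ 0.4663 -0.3275] 0.0008 bbox [ 0.4657 -0.3244] [0.121 0.118]
  stack 0.016 568 [ 0.4667 -0.3279] 0.0018 bbox [ 0.4662 -0.322 ] [0.16  0.156]
  boss 70 [ 0.46293841 -0.32456715  0.17408662] (array([ 0.46525433, -0.34137702]), np.float64(0.0016624667248505611))
[ 0.7 -0.4] 27 0.221; [0.7 0.3] 3 0.217; [0.7 0.4] 113 0.218; [ 0.8 -0.4] 68 0.22; [ 0.8 -0.3] 18 0.218; [0.8 0.3] 56 0.217; [0.8 0.4] 157 0.218; 
side drum [ 0.6593 -0.1751  0.0738] bbox [ 0.6588 -0.1763] [0.152 0.162]
  stack 0.148 160 [ 0.467  -0.3275] 0.0009 bbox [ 0.4675 -0.326 ] [0.079 0.08 ]
  stack 0.104 250 [ 0.468  -0.3283] 0.0007 bbox [ 0.4678 -0.3276] [0.099 0.102]
  stack 0.06 176 [ 0.4669 -0.3299] 0.0013 bbox [ 0.4632 -0.3265] [0.114 0.12 ]
  stack 0.016 254 [ 0.4698 -0.3283] 0.0009 bbox [ 0.4215 -0.3207] [0.065 0.142]
  boss 74 [ 0.46574239 -0.32151621  0.17121891] (array([ 0.46714074, -0.34042606]), np.float64(0.0017411995031074963))
[ 0.7 -0.4] 35 0.224; [0.7 0.3] 4 0.219; [0.7 0.4] 166 0.221; [ 0.8 -0.4] 113 0.224; [ 0.8 -0.3] 38 0.223; [0.8 0.3] 102 0.22; [0.8 0.4] 295 0.221;
```

Request:
step_arm(
  motion=[
    {"wz": 0.063,"dx": 0,"dy": 0,"dz": -0.5,"claw": 70},
    {"wz": 0.126,"dz": -1},
    {"wz": 0.126,"dz": -1},
  ],
  force=20,
)

```text
$.motion[0]: bad value
```

Request:
step_arm(
  motion=[
    {"wx": 0,"wy": 0,"wz": 0.063,"dx": 0,"dy": 0,"dz": -0.5,"claw": 70},
    {"wx": 0,"wy": 0,"wz": 0.126,"dx": 0,"dy": 0,"dz": -1,"claw": 70},
    {"wx": 0,"wy": 0,"wz": 0.126,"dx": 0,"dy": 0,"dz": -1,"claw": 70},
    {"wx": 0,"wy": 0,"wz": 0.126,"dx": 0,"dy": 0,"dz": -1,"claw": 70},
  ],
  force=20,
)

```text
clock: 0.5
tool_pos: [0.24, -0.5774, 0.3196]
eef_rot: [1.0, -0.001, 0.0, 0.001]
contact_force: [0.3, 0.6, -0.6]
opening: 0.796
finger_force: 0.0
```

Request:
step_arm(
  motion=[
    {"dx": 0.95,"dy": -1,"dz": 0,"claw": 70},
    {"dx": 0.95,"dy": -1,"dz": 0,"claw": 70},
    {"dx": 0.95,"dy": -1,"dz": 0,"claw": 70},
  ],
)

```text
$.motion[0]: bad value
```

Request:
step_arm(
  motion=[
    {"wx": 0,"wy": 0,"wz": 0,"dx": 0.95,"dy": -1,"dz": 0,"claw": 70},
    {"wx": 0,"wy": 0,"wz": 0,"dx": 0.95,"dy": -1,"dz": 0,"claw": 70},
    {"wx": 0,"wy": 0,"wz": 0,"dx": 0.95,"dy": -1,"dz": 0,"claw": 70},
  ],
)

```text
clock: 0.8
tool_pos: [0.3214, -0.4911, 0.3174]
eef_rot: [1.0, 0.005, 0.001, -0.003]
contact_force: [-0.3, -0.0, 0.5]
opening: 0.793
finger_force: 0.0
```

Request:
step_arm(
  motion=[
    {"wx": 0,"wy": 0,"wz": 0,"dx": 0.95,"dy": -1,"dz": 0,"claw": 70},
    {"wx": 0,"wy": 0,"wz": 0,"dx": 0.95,"dy": -1,"dz": 0,"claw": 70},
    {"wx": 0,"wy": 0,"wz": 0,"dx": 0.95,"dy": -1,"dz": 0,"claw": 70},
  ],
)

```text
clock: 1.1
tool_pos: [0.3968, -0.4113, 0.3176]
eef_rot: [1.0, 0.005, 0.001, -0.003]
contact_force: [-0.1, -0.1, 0.4]
opening: 0.794
finger_force: 0.0
```

Request:
step_arm(
  motion=[
    {"wx": 0,"wy": 0,"wz": 0,"dx": 0.6,"dy": -0.7,"dz": 0,"claw": 70},
    {"wx": 0,"wy": 0,"wz": 0,"dx": 0.93,"dy": -1,"dz": 0,"claw": 70},
    {"wx": 0,"wy": 0,"wz": 0,"dx": 0.93,"dy": -1,"dz": 0,"claw": 70},
    {"wx": 0,"wy": 0,"wz": 0,"dx": 0.93,"dy": -1,"dz": 0,"claw": 70},
    {"wx": 0,"wy": 0,"wz": 0,"dx": 0.93,"dy": -1,"dz": 0,"claw": 70},
  ],
)

```text
clock: 1.6
tool_pos: [0.465, -0.3392, 0.318]
eef_rot: [1.0, -0.002, -0.001, 0.0]
contact_force: [-0.3, -0.8, -0.5]
opening: 0.792
finger_force: 0.0
```

```bash
python3 - <<'E'
from h import *
p,d,c=snap('wrist','w0.png'); print(get_state()['tool_pos'],get_state()['eef_rot'],c)
E
```

```text
[ 0.46467067 -0.33972226  0.31815097] [ 9.99996418e-01 -2.37863886e-03 -1.15239394e-03  4.22526721e-04] (np.float64(313.9081946550659), 280.35444705074354, 210.08551145460368, array([[-3.26602079e-03, -9.51475992e-01, -3.07705654e-01,
         5.44870059e-01],
       [-9.99994031e-01,  3.45455530e-03, -6.80037462e-05,
        -3.40884022e-01],
       [ 1.12769013e-03,  3.07703595e-01, -9.51481595e-01,
         4.63453634e-01],
       [ 0.00000000e+00,  0.00000000e+00,  0.00000000e+00,
         1.00000000e+00]]))
```

View pics/w0.png

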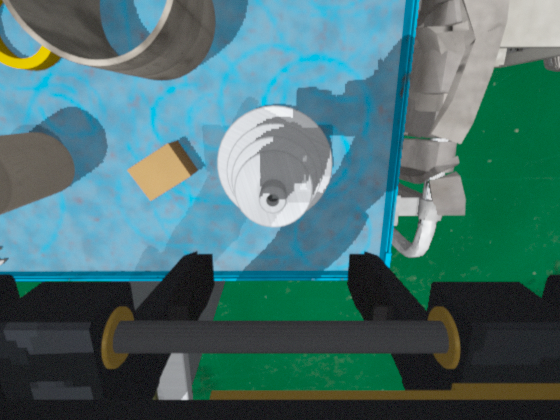

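The wrist view shows the stack at (275,165), with the top boss at (273,199). The drum is at upper left and the block at (165,170).

```bash
cat > b.py <<'E'
from h import *
import sys
def boss(W,ztop,x,y,rad=.03):
    W=W.reshape(-1,3); near=np.hypot(W[:,0]-x,W[:,1]-y)<rad
    t=W[near&(abs(W[:,2]-ztop)<.005)][:,:2]
    return len(t),cv2.minEnclosingCircle(t.astype(np.float32)),t.mean(0) if len(t) else None
def discs(W,z,r,x,y):
    W=W.reshape(-1,3); near=np.hypot(W[:,0]-x,W[:,1]-y)<r+.01
    t=W[near&(abs(W[:,2]-z)<.005)][:,:2]
    return len(t),cv2.minEnclosingCircle(t.astype(np.float32))
E
python3 - <<'E'
from b import *
D=np.load('pics/w0.png.npz'); W=cloud(D['d'],(D['f'],D['cx'],D['cy'],D['E']))
print(boss(W,.188,.4665,-.328))
for z,r in [(.152,.0405),(.108,.05),(.064,.062),(.02,.082)]: print(discs(W,z,r,.4665,-.328))
E
```

```text
(514, ((0.46526241302490234, -0.3336378335952759), 0.013327650725841522), array([ 0.46591276, -0.33358004]))
(3962, ((0.4649614691734314, -0.3333970904350281), 0.04074811562895775))
(1355, ((0.46588653326034546, -0.33351147174835205), 0.05010896921157837))
(1548, ((0.46606919169425964, -0.3328719437122345), 0.06205005943775177))
(2971, ((0.46702897548675537, -0.3326222598552704), 0.08214818686246872))
```

Request:
step_arm(
  motion=[
    {"wx": 0,"wy": 0,"wz": 0,"dx": 0,"dy": -0.05,"dz": 0.5,"claw": 60},
    {"wx": 0,"wy": 0,"wz": 0,"dx": 0,"dy": -0.05,"dz": 0.9,"claw": 60},
    {"wx": 0,"wy": 0,"wz": 0,"dx": 0,"dy": -0.05,"dz": 0.9,"claw": 60},
    {"wx": 0,"wy": 0,"wz": 0,"dx": 0,"dy": -0.05,"dz": 0.9,"claw": 60},
    {"wx": 0,"wy": 0,"wz": 0,"dx": 0,"dy": -0.05,"dz": 0.9,"claw": 60},
  ],
)

```text
clock: 2.15
tool_pos: [0.4672, -0.3352, 0.2485]
eef_rot: [1.0, -0.002, 0.001, 0.001]
contact_force: [0.2, -0.3, 0.5]
opening: 0.679
finger_force: 0.0
```

```bash
python3 - <<'E'
from b import *
s=get_state();print(s['tool_pos'],s['eef_rot'])
p,d,c=snap('wrist','w1.png');W=cloud(d,c)
print(boss(W,.188,.4665,-.330)); print(discs(W,.152,.0405,.4665,-.33))
E
```

```text
[ 0.46716579 -0.33523905  0.24846879] [ 0.999997   -0.0017784   0.00127905  0.00109992]
(848, ((0.4654787480831146, -0.3332185447216034), 0.013421624898910522), array([ 0.46635835, -0.33337631]))
(5964, ((0.46533048152923584, -0.3332851827144623), 0.04070555046200752))
```

Request:
step_arm(
  motion=[
    {"wx": 0,"wy": 0,"wz": 0,"dx": -0.02,"dy": -0.025,"dz": 0.5,"claw": 60},
    {"wx": 0,"wy": 0,"wz": 0,"dx": -0.02,"dy": -0.025,"dz": 0.9,"claw": 60},
    {"wx": 0,"wy": 0,"wz": 0,"dx": -0.02,"dy": -0.025,"dz": 0.9,"claw": 60},
    {"wx": 0,"wy": 0,"wz": 0,"dx": -0.02,"dy": -0.025,"dz": 0.9,"claw": 60},
  ],
)

```text
clock: 2.6
tool_pos: [0.4658, -0.3322, 0.176]
eef_rot: [1.0, -0.001, 0.001, 0.0]
contact_force: [0.2, -0.8, -0.2]
opening: 0.679
finger_force: 0.0
```

Request:
step_arm(
  motion=[
    {"wx": 0,"wy": 0,"wz": 0,"dx": 0,"dy": 0,"dz": 0.2,"claw": 60},
    {"wx": 0,"wy": 0,"wz": 0,"dx": 0,"dy": 0,"dz": 0.2,"claw": 60},
    {"wx": 0,"wy": 0,"wz": 0,"dx": 0,"dy": 0,"dz": 0.2,"claw": 40},
    {"wx": 0,"wy": 0,"wz": 0,"dx": 0,"dy": 0,"dz": 0.2,"claw": 15},
    {"wx": 0,"wy": 0,"wz": 0,"dx": 0,"dy": 0,"dz": 0.2,"claw": 15},
    {"wx": 0,"wy": 0,"wz": 0,"dx": 0,"dy": 0,"dz": 0.2,"claw": 15},
    {"wx": 0,"wy": 0,"wz": 0,"dx": 0,"dy": 0,"dz": 0.2,"claw": 15},
    {"wx": 0,"wy": 0,"wz": 0,"dx": 0,"dy": 0,"dz": 0.2,"claw": 15},
  ],
)

```text
clock: 3.4
tool_pos: [0.4654, -0.3318, 0.1591]
eef_rot: [1.0, -0.001, 0.0, 0.0]
contact_force: [-0.0, 0.0, 3.3]
opening: 0.287
finger_force: 20.0
```

Request:
step_arm(
  motion=[
    {"wx": 0,"wy": 0,"wz": 0,"dx": 0,"dy": 0,"dz": -0.5,"claw": 15},
    {"wx": 0,"wy": 0,"wz": 0,"dx": 0,"dy": 0,"dz": -1,"claw": 15},
    {"wx": 0,"wy": 0,"wz": 0,"dx": 0,"dy": 0,"dz": -1,"claw": 15},
  ],
  force=30,
)

```text
clock: 3.7
tool_pos: [0.4679, -0.3334, 0.2433]
eef_rot: [1.0, -0.001, 0.004, 0.003]
contact_force: [1.1, 0.0, -0.6]
opening: 0.286
finger_force: 30.0
```

Request:
step_arm(
  motion=[
    {"wx": 0,"wy": 0,"wz": 0,"dx": 0.1,"dy": -0.45,"dz": -0.4,"claw": 15},
    {"wx": 0,"wy": 0,"wz": 0,"dx": 0.2,"dy": -0.9,"dz": -0.7,"claw": 15},
  ],
)

```text
clock: 3.9
tool_pos: [0.4805, -0.2596, 0.2946]
eef_rot: [1.0, -0.003, -0.001, -0.0]
contact_force: [0.7, 1.4, -1.5]
opening: 0.286
finger_force: 30.0
```

Request:
step_arm(
  motion=[
    {"wx": 0,"wy": 0,"wz": 0,"dx": 0.1,"dy": -0.45,"dz": 0,"claw": 15},
    {"wx": 0,"wy": 0,"wz": 0,"dx": 0.2,"dy": -0.9,"dz": 0,"claw": 15},
  ],
)

```text
clock: 4.1
tool_pos: [0.4973, -0.1863, 0.2945]
eef_rot: [1.0, -0.001, -0.0, -0.0]
contact_force: [1.1, 0.3, -1.6]
opening: 0.28
finger_force: 30.0
```

Request:
step_arm(
  motion=[
    {"wx": 0,"wy": 0,"wz": 0,"dx": 0.1,"dy": -0.45,"dz": 0,"claw": 15},
    {"wx": 0,"wy": 0,"wz": 0,"dx": 0.2,"dy": -0.9,"dz": 0,"claw": 15},
  ],
)

```text
clock: 4.3
tool_pos: [0.5129, -0.1142, 0.2937]
eef_rot: [1.0, -0.001, -0.001, -0.0]
contact_force: [0.6, -0.2, -1.0]
opening: 0.284
finger_force: 30.0
```

Request:
step_arm(
  motion=[
    {"wx": 0,"wy": 0,"wz": 0,"dx": 0.1,"dy": -0.45,"dz": 0,"claw": 15},
    {"wx": 0,"wy": 0,"wz": 0,"dx": 0.2,"dy": -0.9,"dz": 0,"claw": 15},
  ],
)

```text
clock: 4.5
tool_pos: [0.5291, -0.0423, 0.2935]
eef_rot: [1.0, -0.001, -0.001, 0.0]
contact_force: [0.8, -0.1, -2.0]
opening: 0.287
finger_force: 30.0
```

Request:
step_arm(
  motion=[
    {"wx": 0,"wy": 0,"wz": 0,"dx": 0.1,"dy": -0.45,"dz": 0,"claw": 15},
    {"wx": 0,"wy": 0,"wz": 0,"dx": 0.2,"dy": -0.9,"dz": 0,"claw": 15},
  ],
)

```text
clock: 4.7
tool_pos: [0.5452, 0.0295, 0.2935]
eef_rot: [1.0, -0.001, -0.001, 0.0]
contact_force: [0.3, 0.3, -0.6]
opening: 0.286
finger_force: 30.0
```

Request:
step_arm(
  motion=[
    {"wx": 0,"wy": 0,"wz": 0,"dx": 0.1,"dy": -0.45,"dz": 0,"claw": 15},
    {"wx": 0,"wy": 0,"wz": 0,"dx": 0.2,"dy": -0.9,"dz": 0,"claw": 15},
  ],
)

```text
clock: 4.9
tool_pos: [0.5614, 0.1014, 0.2934]
eef_rot: [1.0, -0.001, -0.001, 0.0]
contact_force: [0.4, 0.0, -1.4]
opening: 0.283
finger_force: 30.0
```

Request:
step_arm(
  motion=[
    {"wx": 0,"wy": 0,"wz": 0,"dx": 0.1,"dy": -0.45,"dz": 0,"claw": 15},
    {"wx": 0,"wy": 0,"wz": 0,"dx": 0.2,"dy": -0.9,"dz": 0,"claw": 15},
    {"wx": 0,"wy": 0,"wz": 0,"dx": 0.2,"dy": -0.9,"dz": 0,"claw": 15},
    {"wx": 0,"wy": 0,"wz": 0,"dx": 0.2,"dy": -0.9,"dz": 0,"claw": 15},
  ],
)

```text
clock: 5.3
tool_pos: [0.5773, 0.1727, 0.2932]
eef_rot: [1.0, 0.0, -0.001, 0.001]
contact_force: [0.1, -0.8, -2.0]
opening: 0.291
finger_force: 30.0
```

```bash
cat > rim.py <<'E'
from b import *
def rim(name,z,r,x,y):
    s=get_state(); print(s['clock'],s['tool_pos'].round(4),s['eef_rot'].round(4),s['opening'],s['finger_force'])
    p,d,c=snap('wrist',name); W=cloud(d,c).reshape(-1,3)
    t=W[(abs(W[:,2]-z)<.006)&(np.hypot(W[:,0]-x,W[:,1]-y)<r+.012)][:,:2]
    h=cv2.minEnclosingCircle(t.astype(np.float32)); print('rim',len(t),h,'bbox',((t.min(0)+t.max(0))/2).round(4),np.ptp(t,axis=0).round(4))
    return W
E
python3 -c "
from rim import *
rim('w2.png',.207,.0365,.653,.170)"
```

```text
5.3 [0.5773 0.1727 0.2932] [ 1.0e+00  1.0e-04 -1.3e-03  6.0e-04] 0.2907707382752074 29.99981149798259
rim 3202 ((0.6535435914993286, 0.16485415399074554), 0.03665553033351898) bbox [0.6534 0.1652] [0.0729 0.071 ]
```

View pics/w2.png

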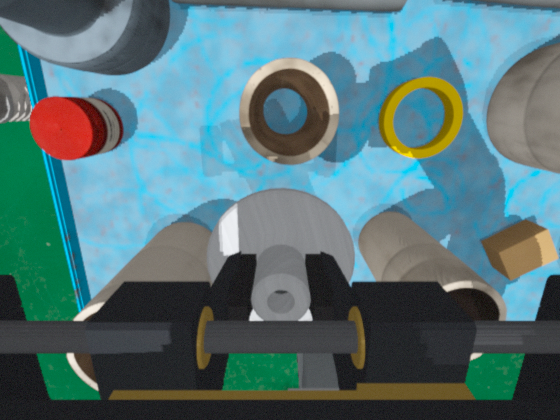

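The cap is held upright, its disc at (282,240). The small sleeve rim is at (289,111).

```bash
python3 - <<'E'
from b import *
D=np.load('pics/w2.png.npz'); W=cloud(D['d'],(D['f'],D['cx'],D['cy'],D['E'])); print(D['E'][:3,3])
x,y=.5773,.1727
m=W.reshape(-1,3); near=np.hypot(m[:,0]-x,m[:,1]-y)<.06
print(np.histogram(m[near][:,2],np.arange(.26,.34,.004)))
t=m[near&(abs(m[:,2]-.2863)<.006)][:,:2]; print(len(t),cv2.minEnclosingCircle(t.astype(np.float32)))
b=m[(np.hypot(m[:,0]-x,m[:,1]-y)<.025)&(abs(m[:,2]-.322)<.004)][:,:2]; print('boss',len(b),cv2.minEnclosingCircle(b.astype(np.float32)))
from m import fit
e=t[np.hypot(*(t-[x,y]).T)>.03]; h=cv2.convexHull(e.astype(np.float32)).reshape(-1,2); h=h[h[:,0]>x+.005]
print(fit(h,.0405))
E
```

```text
[0.65717485 0.17140758 0.43866077]
(array([   0,    0,    0,    0,   46,  303, 7479,  411,  286,  360,  412,
        539,  581,  768,  870, 2215,  382,  411,  479,  915]), array([0.26 , 0.264, 0.268, 0.272, 0.276, 0.28 , 0.284, 0.288, 0.292,
       0.296, 0.3  , 0.304, 0.308, 0.312, 0.316, 0.32 , 0.324, 0.328,
       0.332, 0.336, 0.34 ]))
8191 ((0.5774509906768799, 0.17093704640865326), 0.0407903790473938)
boss 2623 ((0.5858322381973267, 0.17262451350688934), 0.0229957178235054)
(array([0.57745834, 0.17108067]), np.float64(9.149164394391118e-05))
```

Request:
step_arm(
  motion=[
    {"wx": 0,"wy": 0,"wz": 0,"dx": 0.5,"dy": 0.04,"dz": 0,"claw": 15},
    {"wx": 0,"wy": 0,"wz": 0,"dx": 0.95,"dy": 0.065,"dz": 0.2,"claw": 15},
    {"wx": 0,"wy": 0,"wz": 0,"dx": 0.95,"dy": 0.065,"dz": 0.55,"claw": 15},
    {"wx": 0,"wy": 0,"wz": 0,"dx": 0.95,"dy": 0.065,"dz": 0.65,"claw": 15},
    {"wx": 0,"wy": 0,"wz": 0,"dx": 0.95,"dy": 0.065,"dz": 0.65,"claw": 15},
    {"wx": 0,"wy": 0,"wz": 0,"dx": 0.95,"dy": 0.065,"dz": 0.65,"claw": 15},
  ],
)

```text
clock: 5.95
tool_pos: [0.654, 0.1664, 0.2437]
eef_rot: [1.0, -0.001, 0.0, -0.0]
contact_force: [-0.3, -0.2, -1.4]
opening: 0.285
finger_force: 30.0
```

Request:
step_arm(
  motion=[
    {"wx": 0,"wy": 0,"wz": 0,"dx": 0,"dy": -0.01,"dz": 0.1,"claw": 15},
    {"wx": 0,"wy": 0,"wz": 0,"dx": 0,"dy": -0.01,"dz": 0.18,"claw": 15},
    {"wx": 0,"wy": 0,"wz": 0,"dx": 0,"dy": -0.01,"dz": 0.25,"claw": 15},
    {"wx": 0,"wy": 0,"wz": 0,"dx": 0,"dy": -0.01,"dz": 0.25,"claw": 15},
  ],
)

```text
clock: 6.35
tool_pos: [0.6539, 0.1677, 0.2224]
eef_rot: [1.0, -0.001, -0.0, 0.0]
contact_force: [0.6, -0.2, -1.2]
opening: 0.281
finger_force: 30.0
```

Request:
step_arm(
  motion=[
    {"wx": 0,"wy": 0,"wz": 0,"dx": 0,"dy": 0,"dz": 0.01,"claw": 15},
    {"wx": 0,"wy": 0,"wz": 0,"dx": 0,"dy": 0,"dz": 0.01,"claw": 60},
    {"wx": 0,"wy": 0,"wz": 0,"dx": 0,"dy": 0,"dz": 0.01,"claw": 60},
    {"wx": 0,"wy": 0,"wz": 0,"dx": 0,"dy": 0,"dz": 0.01,"claw": 60},
    {"wx": 0,"wy": 0,"wz": 0,"dx": 0,"dy": 0,"dz": 0.01,"claw": 60},
    {"wx": 0,"wy": 0,"wz": 0,"dx": 0,"dy": 0,"dz": -0.4,"claw": 60},
    {"wx": 0,"wy": 0,"wz": 0,"dx": 0,"dy": 0,"dz": -1,"claw": 60},
    {"wx": 0,"wy": 0,"wz": 0,"dx": 0,"dy": 0,"dz": -1,"claw": 60},
  ],
)

```text
clock: 7.15
tool_pos: [0.658, 0.1686, 0.3099]
eef_rot: [1.0, -0.001, 0.007, -0.002]
contact_force: [1.1, 1.2, 0.2]
opening: 0.681
finger_force: 0.0
```

```bash
python3 - <<'E'
from b import *
s=get_state(); print(s['tool_pos'],s['opening'])
p,d,c=snap('wrist','w3.png'); W=cloud(d,c).reshape(-1,3)
x,y=.6535,.1675
n=np.hypot(W[:,0]-x,W[:,1]-y); m=(n<.045)&(n>.02)&(W[:,2]>.205)&(W[:,2]<.225)
t=W[m]; print('disc z',np.percentile(t[:,2],[5,50,95]),cv2.minEnclosingCircle(t[:,:2].astype(np.float32)))
A=np.c_[t[:,:2]-[x,y],np.ones(len(t))]; print('plane',np.linalg.lstsq(A,t[:,2],rcond=None)[0])
p,d,c=snap('side','s1.png')
cv2.imwrite('pics/s1c.png',cv2.resize(p[150:300,170:370,::-1],None,fx=3,fy=3))
E
```

```text
[0.65800078 0.16863571 0.30991348] 0.6813133704116001
disc z [0.21322859 0.21453322 0.21562354] ((0.6540475487709045, 0.16591191291809082), 0.040699075907468796)
plane [-0.00031603 -0.00128753  0.21446696]
```

View pics/s1c.png

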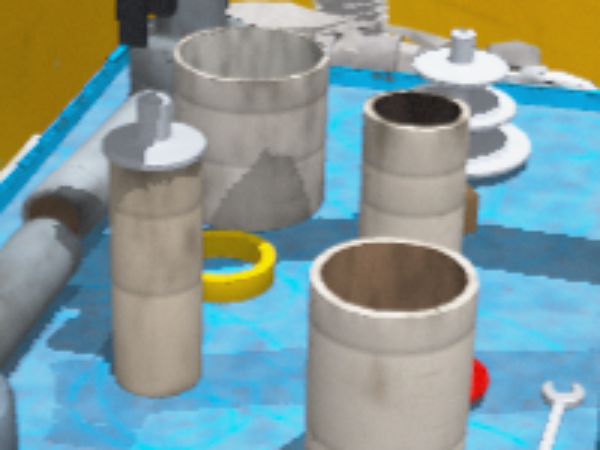

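Request:
step_arm(
  motion=[
    {"wx": 0,"wy": 0,"wz": 0,"dx": -0.17,"dy": 0.45,"dz": 0,"claw": 60},
    {"wx": 0,"wy": 0,"wz": 0,"dx": -0.336,"dy": 0.9,"dz": 0,"claw": 60},
  ],
)

```text
clock: 7.45
tool_pos: [0.6257, 0.096, 0.3008]
eef_rot: [1.0, 0.0, -0.002, 0.0]
contact_force: [0.7, -1.4, -0.5]
opening: 0.68
finger_force: 0.0
```

Request:
step_arm(
  motion=[
    {"wx": 0,"wy": 0,"wz": 0,"dx": -0.17,"dy": 0.45,"dz": 0,"claw": 60},
    {"wx": 0,"wy": 0,"wz": 0,"dx": -0.336,"dy": 0.9,"dz": 0,"claw": 60},
  ],
)

```text
clock: 7.65
tool_pos: [0.5983, 0.0223, 0.3011]
eef_rot: [1.0, -0.001, -0.002, 0.0]
contact_force: [1.3, -0.5, 0.1]
opening: 0.683
finger_force: 0.0
```

Request:
step_arm(
  motion=[
    {"wx": 0,"wy": 0,"wz": 0,"dx": -0.17,"dy": 0.45,"dz": 0,"claw": 60},
    {"wx": 0,"wy": 0,"wz": 0,"dx": -0.336,"dy": 0.9,"dz": 0,"claw": 60},
  ],
)

```text
clock: 7.85
tool_pos: [0.5713, -0.0496, 0.3012]
eef_rot: [1.0, -0.001, -0.002, 0.0]
contact_force: [0.9, 0.0, -0.5]
opening: 0.68
finger_force: 0.0
```

Request:
step_arm(
  motion=[
    {"wx": 0,"wy": 0,"wz": 0,"dx": -0.17,"dy": 0.45,"dz": 0,"claw": 60},
    {"wx": 0,"wy": 0,"wz": 0,"dx": -0.336,"dy": 0.9,"dz": 0,"claw": 60},
  ],
)

```text
clock: 8.05
tool_pos: [0.5443, -0.1214, 0.3013]
eef_rot: [1.0, -0.001, -0.001, -0.0]
contact_force: [0.8, -0.5, 0.5]
opening: 0.682
finger_force: 0.0
```

Request:
step_arm(
  motion=[
    {"wx": 0,"wy": 0,"wz": 0,"dx": -0.17,"dy": 0.45,"dz": 0,"claw": 60},
    {"wx": 0,"wy": 0,"wz": 0,"dx": -0.336,"dy": 0.9,"dz": 0,"claw": 60},
  ],
)

```text
clock: 8.25
tool_pos: [0.5173, -0.1932, 0.3013]
eef_rot: [1.0, -0.001, -0.001, -0.0]
contact_force: [-0.5, 0.1, 0.2]
opening: 0.683
finger_force: 0.0
```

Request:
step_arm(
  motion=[
    {"wx": 0,"wy": 0,"wz": 0,"dx": -0.17,"dy": 0.45,"dz": 0.3,"claw": 60},
    {"wx": 0,"wy": 0,"wz": 0,"dx": -0.336,"dy": 0.9,"dz": 0.6,"claw": 60},
  ],
)

```text
clock: 8.45
tool_pos: [0.4908, -0.2652, 0.2535]
eef_rot: [1.0, -0.001, -0.0, -0.0]
contact_force: [0.9, 0.0, -0.2]
opening: 0.68
finger_force: 0.0
```

Request:
step_arm(
  motion=[
    {"wx": 0,"wy": 0,"wz": 0,"dx": -0.17,"dy": 0.45,"dz": 0.3,"claw": 60},
    {"wx": 0,"wy": 0,"wz": 0,"dx": -0.336,"dy": 0.9,"dz": 0.6,"claw": 60},
    {"wx": 0,"wy": 0,"wz": 0,"dx": -0.336,"dy": 0.87,"dz": 0.6,"claw": 60},
    {"wx": 0,"wy": 0,"wz": 0,"dx": -0.336,"dy": 0.87,"dz": 0.6,"claw": 60},
  ],
)

```text
clock: 8.85
tool_pos: [0.4634, -0.3333, 0.2049]
eef_rot: [1.0, -0.002, -0.002, -0.001]
contact_force: [0.4, 1.0, -0.1]
opening: 0.679
finger_force: 0.0
```

```bash
cat > st.py <<'E'
from b import *
def st(name,levels):
    s=get_state(); print(s['clock'],s['tool_pos'].round(4),s['eef_rot'].round(4))
    p,d,c=snap('wrist',name);W=cloud(d,c)
    for z,r in levels:
        print(z,'boss',boss(W,z+.036,.466,-.332),'disc',discs(W,z,r,.466,-.332))
E
python3 -c "
from st import *
st('w4.png',[(.108,.05),(.064,.062)])"
```

```text
8.85 [ 0.4634 -0.3333  0.2049] [ 1.     -0.0019 -0.0017 -0.0012]
0.108 boss (864, ((0.4661041498184204, -0.33299174904823303), 0.013277389109134674), array([ 0.46699627, -0.33329403])) disc (9923, ((0.46576178073883057, -0.33316734433174133), 0.05035777762532234))
0.064 boss (0, ((0.0, 0.0), 0.0), None) disc (2770, ((0.4665427803993225, -0.332680881023407), 0.061960116028785706))
```

Request:
step_arm(
  motion=[
    {"wx": 0,"wy": 0,"wz": 0,"dx": 0.03,"dy": -0.01,"dz": 0.4,"claw": 60},
    {"wx": 0,"wy": 0,"wz": 0,"dx": 0.03,"dy": -0.01,"dz": 0.9,"claw": 60},
    {"wx": 0,"wy": 0,"wz": 0,"dx": 0.03,"dy": -0.01,"dz": 0.9,"claw": 60},
    {"wx": 0,"wy": 0,"wz": 0,"dx": 0.03,"dy": -0.01,"dz": 0.9,"claw": 60},
  ],
)

```text
clock: 9.3
tool_pos: [0.4682, -0.3315, 0.1353]
eef_rot: [1.0, 0.0, -0.0, -0.0]
contact_force: [0.1, -0.8, 0.8]
opening: 0.679
finger_force: 0.0
```

Request:
step_arm(
  motion=[
    {"wx": 0,"wy": 0,"wz": 0,"dx": 0,"dy": 0,"dz": 0.22,"claw": 60},
    {"wx": 0,"wy": 0,"wz": 0,"dx": 0,"dy": 0,"dz": 0.22,"claw": 60},
    {"wx": 0,"wy": 0,"wz": 0,"dx": 0,"dy": 0,"dz": 0.22,"claw": 40},
    {"wx": 0,"wy": 0,"wz": 0,"dx": 0,"dy": 0,"dz": 0.22,"claw": 15},
    {"wx": 0,"wy": 0,"wz": 0,"dx": 0,"dy": 0,"dz": 0.22,"claw": 15},
    {"wx": 0,"wy": 0,"wz": 0,"dx": 0,"dy": 0,"dz": 0.22,"claw": 15},
    {"wx": 0,"wy": 0,"wz": 0,"dx": 0,"dy": 0,"dz": 0.22,"claw": 15},
    {"wx": 0,"wy": 0,"wz": 0,"dx": 0,"dy": 0,"dz": 0.22,"claw": 15},
  ],
  force=25,
)

```text
clock: 10.1
tool_pos: [0.4677, -0.3326, 0.1175]
eef_rot: [1.0, -0.001, 0.0, -0.0]
contact_force: [-0.3, 1.4, 4.0]
opening: 0.286
finger_force: 24.9
```

Request:
step_arm(
  motion=[
    {"wx": 0,"wy": 0,"wz": 0,"dx": 0,"dy": 0,"dz": -0.4,"claw": 15},
    {"wx": 0,"wy": 0,"wz": 0,"dx": 0,"dy": 0,"dz": -1,"claw": 15},
  ],
  force=30,
)

```text
clock: 10.3
tool_pos: [0.4651, -0.3316, 0.1952]
eef_rot: [1.0, -0.001, -0.003, -0.002]
contact_force: [1.3, -0.8, -1.6]
opening: 0.286
finger_force: 29.9
```

Request:
step_arm(
  motion=[
    {"wx": 0,"wy": 0,"wz": 0,"dx": 0,"dy": 0,"dz": -0.5,"claw": 15},
    {"wx": 0,"wy": 0,"wz": 0,"dx": 0,"dy": 0,"dz": -1,"claw": 15},
    {"wx": 0,"wy": 0,"wz": 0,"dx": 0,"dy": 0,"dz": -1,"claw": 15},
  ],
)

```text
clock: 10.6
tool_pos: [0.47, -0.3347, 0.2823]
eef_rot: [1.0, -0.001, 0.005, 0.003]
contact_force: [0.6, -2.1, -0.6]
opening: 0.286
finger_force: 29.9
```

Request:
step_arm(
  motion=[
    {"wx": 0,"wy": 0,"wz": 0,"dx": -0.08,"dy": -0.48,"dz": -0.15,"claw": 15},
    {"wx": 0,"wy": 0,"wz": 0,"dx": -0.16,"dy": -0.97,"dz": -0.3,"claw": 15},
  ],
)

```text
clock: 10.8
tool_pos: [0.4534, -0.255, 0.2999]
eef_rot: [1.0, -0.003, -0.001, -0.0]
contact_force: [0.7, 0.8, -2.0]
opening: 0.288
finger_force: 29.9
```

Request:
step_arm(
  motion=[
    {"wx": 0,"wy": 0,"wz": 0,"dx": -0.08,"dy": -0.48,"dz": 0,"claw": 15},
    {"wx": 0,"wy": 0,"wz": 0,"dx": -0.16,"dy": -0.97,"dz": 0,"claw": 15},
  ],
)

```text
clock: 11.0
tool_pos: [0.441, -0.1762, 0.3002]
eef_rot: [1.0, -0.001, -0.001, -0.0]
contact_force: [0.6, 0.2, -2.3]
opening: 0.285
finger_force: 29.9
```

Request:
step_arm(
  motion=[
    {"wx": 0,"wy": 0,"wz": 0,"dx": -0.08,"dy": -0.48,"dz": 0,"claw": 15},
    {"wx": 0,"wy": 0,"wz": 0,"dx": -0.16,"dy": -0.97,"dz": 0,"claw": 15},
    {"wx": 0,"wy": 0,"wz": 0,"dx": -0.16,"dy": -0.97,"dz": 0,"claw": 15},
    {"wx": 0,"wy": 0,"wz": 0,"dx": -0.16,"dy": -0.97,"dz": 0,"claw": 15},
    {"wx": 0,"wy": 0,"wz": 0,"dx": -0.16,"dy": -0.97,"dz": 0,"claw": 15},
  ],
)

```text
clock: 11.5
tool_pos: [0.4292, -0.1011, 0.3005]
eef_rot: [1.0, -0.002, -0.001, 0.0]
contact_force: [-0.9, -0.4, -2.2]
opening: 0.287
finger_force: 29.9
```

```bash
cat > rel.py <<'E'
from rim import *
from m import fit
def held(W,r):
    s=get_state()['tool_pos']; n=np.hypot(W[:,0]-s[0],W[:,1]-s[1])<r+.02
    z=W[n&(abs(W[:,2]-s[2]+.009)<.008)][:,2]; z0=np.median(z)
    t=W[n&(abs(W[:,2]-z0)<.005)][:,:2]; h=cv2.convexHull(t.astype(np.float32)).reshape(-1,2); h=h[h[:,0]>s[0]+.005]
    c,e=fit(h,r); print('held disc top z',z0,'below tcp',s[2]-z0,'centre',c.round(4),'err',e.round(4),'minus tool',(c-s[:2]).round(4))
E
python3 -c "
from rel import *
W=rim('w5.png',.198,.046,.469,.012); held(W,.05)"
```

```text
11.5 [ 0.4292 -0.1011  0.3005] [ 1.0e+00 -1.9e-03 -5.0e-04  3.0e-04] 0.2867818130500956 29.91345784335863
rim 3435 ((0.46920719742774963, 0.009687047451734543), 0.0461132749915123) bbox [0.4691 0.0091] [0.0906 0.0893]
held disc top z 0.2906864918625409 below tcp 0.009951104334663285 centre [ 0.4277 -0.1025] err 0.0001 minus tool [-0.0016 -0.0011]
```

Request:
step_arm(
  motion=[
    {"wx": 0,"wy": 0,"wz": 0,"dx": 0.13,"dy": -0.4,"dz": 0,"claw": 15},
    {"wx": 0,"wy": 0,"wz": 0,"dx": 0.26,"dy": -0.8,"dz": 0,"claw": 15},
  ],
)

```text
clock: 11.75
tool_pos: [0.4507, -0.0376, 0.3008]
eef_rot: [1.0, -0.004, -0.0, 0.0]
contact_force: [0.9, -0.2, -1.6]
opening: 0.285
finger_force: 29.9
```

Request:
step_arm(
  motion=[
    {"wx": 0,"wy": 0,"wz": 0,"dx": 0.13,"dy": -0.4,"dz": 0,"claw": 15},
    {"wx": 0,"wy": 0,"wz": 0,"dx": 0.26,"dy": -0.6,"dz": 0.2,"claw": 15},
    {"wx": 0,"wy": 0,"wz": 0,"dx": 0.26,"dy": -0.6,"dz": 0.5,"claw": 15},
    {"wx": 0,"wy": 0,"wz": 0,"dx": 0.26,"dy": -0.6,"dz": 0.75,"claw": 15},
    {"wx": 0,"wy": 0,"wz": 0,"dx": 0.26,"dy": -0.6,"dz": 0.75,"claw": 15},
    {"wx": 0,"wy": 0,"wz": 0,"dx": 0.26,"dy": -0.6,"dz": 0.75,"claw": 15},
  ],
)

```text
clock: 12.35
tool_pos: [0.4715, 0.011, 0.2411]
eef_rot: [1.0, -0.002, -0.0, 0.0]
contact_force: [0.6, 0.2, -1.8]
opening: 0.284
finger_force: 29.9
```

Descend 24 mm to about 0.217.

Request:
step_arm(
  motion=[
    {"wx": 0,"wy": 0,"wz": 0,"dx": -0.01,"dy": 0,"dz": 0.1,"claw": 15},
    {"wx": 0,"wy": 0,"wz": 0,"dx": -0.01,"dy": 0,"dz": 0.2,"claw": 15},
    {"wx": 0,"wy": 0,"wz": 0,"dx": -0.01,"dy": 0,"dz": 0.29,"claw": 15},
    {"wx": 0,"wy": 0,"wz": 0,"dx": -0.01,"dy": 0,"dz": 0.29,"claw": 15},
  ],
)

```text
clock: 12.75
tool_pos: [0.4698, 0.0119, 0.2171]
eef_rot: [1.0, -0.001, -0.001, 0.0]
contact_force: [-0.5, 0.6, -2.4]
opening: 0.286
finger_force: 29.9
```

Request:
step_arm(
  motion=[
    {"wx": 0,"wy": 0,"wz": 0,"dx": 0,"dy": 0,"dz": 0.01,"claw": 15},
    {"wx": 0,"wy": 0,"wz": 0,"dx": 0,"dy": 0,"dz": 0.01,"claw": 60},
    {"wx": 0,"wy": 0,"wz": 0,"dx": 0,"dy": 0,"dz": 0.01,"claw": 60},
    {"wx": 0,"wy": 0,"wz": 0,"dx": 0,"dy": 0,"dz": 0.01,"claw": 60},
    {"wx": 0,"wy": 0,"wz": 0,"dx": 0,"dy": 0,"dz": 0.01,"claw": 60},
    {"wx": 0,"wy": 0,"wz": 0,"dx": 0,"dy": 0,"dz": -0.4,"claw": 60},
    {"wx": 0,"wy": 0,"wz": 0,"dx": 0,"dy": 0,"dz": -1,"claw": 60},
    {"wx": 0,"wy": 0,"wz": 0,"dx": 0,"dy": 0,"dz": -1,"claw": 60},
  ],
)

```text
clock: 13.55
tool_pos: [0.474, 0.0124, 0.3029]
eef_rot: [1.0, -0.001, 0.006, -0.001]
contact_force: [0.8, 0.4, 0.2]
opening: 0.684
finger_force: 0.0
```

```bash
cat > chk.py <<'E'
from b import *
def chk(name,zr,r,x,y):
    p,d,c=snap('wrist',name); W=cloud(d,c).reshape(-1,3)
    n=np.hypot(W[:,0]-x,W[:,1]-y); m=(n<r+.004)&(n>.022)&(abs(W[:,2]-zr-.008)<.01)
    t=W[m]; print('disc z',np.percentile(t[:,2],[5,50,95]),'want',zr+.008,cv2.minEnclosingCircle(t[:,:2].astype(np.float32)))
    A=np.c_[t[:,:2]-[x,y],np.ones(len(t))]; print('plane',np.linalg.lstsq(A,t[:,2],rcond=None)[0].round(4))
E
python3 -c "
from chk import *
chk('w6.png',.198,.05,.469,.0105)"
```

```text
disc z [0.20427091 0.20547855 0.20655894] want 0.20600000000000002 ((0.46874886751174927, 0.010563387535512447), 0.050264567136764526)
plane [-0.0045  0.0016  0.2055]
```

Request:
step_arm(
  motion=[
    {"wx": 0,"wy": 0,"wz": 0,"dx": -0.01,"dy": 0.43,"dz": 0,"claw": 60},
    {"wx": 0,"wy": 0,"wz": 0,"dx": -0.01,"dy": 0.86,"dz": 0,"claw": 60},
  ],
)

```text
clock: 13.8
tool_pos: [0.469, -0.0567, 0.2972]
eef_rot: [1.0, 0.001, -0.001, -0.0]
contact_force: [0.5, -0.5, 0.4]
opening: 0.684
finger_force: 0.0
```

Request:
step_arm(
  motion=[
    {"wx": 0,"wy": 0,"wz": 0,"dx": -0.01,"dy": 0.43,"dz": 0,"claw": 60},
    {"wx": 0,"wy": 0,"wz": 0,"dx": -0.01,"dy": 0.86,"dz": 0,"claw": 60},
  ],
)

```text
clock: 14.0
tool_pos: [0.4676, -0.1268, 0.2969]
eef_rot: [1.0, -0.001, -0.001, -0.0]
contact_force: [0.2, 0.7, -0.4]
opening: 0.684
finger_force: 0.0
```

Request:
step_arm(
  motion=[
    {"wx": 0,"wy": 0,"wz": 0,"dx": -0.01,"dy": 0.43,"dz": 0,"claw": 60},
    {"wx": 0,"wy": 0,"wz": 0,"dx": -0.01,"dy": 0.86,"dz": 0,"claw": 60},
  ],
)

```text
clock: 14.2
tool_pos: [0.4667, -0.1956, 0.2968]
eef_rot: [1.0, -0.001, -0.001, -0.0]
contact_force: [0.5, 0.6, 0.6]
opening: 0.681
finger_force: 0.0
```

Request:
step_arm(
  motion=[
    {"wx": 0,"wy": 0,"wz": 0,"dx": -0.01,"dy": 0.43,"dz": 0.37,"claw": 60},
    {"wx": 0,"wy": 0,"wz": 0,"dx": -0.01,"dy": 0.86,"dz": 0.75,"claw": 60},
  ],
)

```text
clock: 14.4
tool_pos: [0.4666, -0.2646, 0.2368]
eef_rot: [1.0, -0.001, 0.0, 0.0]
contact_force: [0.9, 0.3, 0.3]
opening: 0.683
finger_force: 0.0
```

Request:
step_arm(
  motion=[
    {"wx": 0,"wy": 0,"wz": 0,"dx": -0.01,"dy": 0.43,"dz": 0.37,"claw": 60},
    {"wx": 0,"wy": 0,"wz": 0,"dx": -0.01,"dy": 0.86,"dz": 0.75,"claw": 60},
    {"wx": 0,"wy": 0,"wz": 0,"dx": -0.01,"dy": 0.86,"dz": 0.75,"claw": 60},
    {"wx": 0,"wy": 0,"wz": 0,"dx": -0.01,"dy": 0.86,"dz": 0.75,"claw": 60},
    {"wx": 0,"wy": 0,"wz": 0,"dx": -0.01,"dy": 0.86,"dz": 0.75,"claw": 60},
  ],
)

```text
clock: 14.9
tool_pos: [0.4663, -0.3305, 0.1781]
eef_rot: [1.0, -0.0, 0.0, -0.0]
contact_force: [0.8, 0.3, 0.1]
opening: 0.683
finger_force: 0.0
```

```bash
python3 -c "
from st import *
st('w7.png',[(.064,.062),(.02,.082)])"
```

```text
14.9 [ 0.4663 -0.3305  0.1781] [ 1.e+00 -1.e-04  2.e-04 -5.e-04]
0.064 boss (747, ((0.4665238559246063, -0.3326507806777954), 0.01329408586025238), array([ 0.46745719, -0.33268292])) disc (14112, ((0.46607911586761475, -0.33253854513168335), 0.06232037767767906))
0.02 boss (0, ((0.0, 0.0), 0.0), None) disc (5427, ((0.46685174107551575, -0.33238139748573303), 0.08224672079086304))
```

Request:
step_arm(
  motion=[
    {"wx": 0,"wy": 0,"wz": 0,"dx": 0,"dy": 0.01,"dz": 0.5,"claw": 60},
    {"wx": 0,"wy": 0,"wz": 0,"dx": 0,"dy": 0.01,"dz": 1,"claw": 60},
    {"wx": 0,"wy": 0,"wz": 0,"dx": 0,"dy": 0.01,"dz": 1,"claw": 60},
    {"wx": 0,"wy": 0,"wz": 0,"dx": 0,"dy": 0.01,"dz": 1,"claw": 60},
  ],
)

```text
clock: 15.35
tool_pos: [0.4664, -0.332, 0.0989]
eef_rot: [1.0, -0.0, 0.0, -0.0]
contact_force: [0.1, -0.8, 0.5]
opening: 0.683
finger_force: 0.0
```

Request:
step_arm(
  motion=[
    {"wx": 0,"wy": 0,"wz": 0,"dx": 0,"dy": 0,"dz": 0.3,"claw": 60},
    {"wx": 0,"wy": 0,"wz": 0,"dx": 0,"dy": 0,"dz": 0.3,"claw": 60},
    {"wx": 0,"wy": 0,"wz": 0,"dx": 0,"dy": 0,"dz": 0.3,"claw": 40},
    {"wx": 0,"wy": 0,"wz": 0,"dx": 0,"dy": 0,"dz": 0.3,"claw": 15},
    {"wx": 0,"wy": 0,"wz": 0,"dx": 0,"dy": 0,"dz": 0.3,"claw": 15},
    {"wx": 0,"wy": 0,"wz": 0,"dx": 0,"dy": 0,"dz": 0.3,"claw": 15},
    {"wx": 0,"wy": 0,"wz": 0,"dx": 0,"dy": 0,"dz": 0.3,"claw": 15},
    {"wx": 0,"wy": 0,"wz": 0,"dx": 0,"dy": 0,"dz": 0.3,"claw": 15},
  ],
  force=30,
)

```text
clock: 16.15
tool_pos: [0.4661, -0.3322, 0.0745]
eef_rot: [1.0, -0.001, 0.0, -0.0]
contact_force: [-1.0, 3.5, 6.2]
opening: 0.285
finger_force: 29.9
```

Request:
step_arm(
  motion=[
    {"wx": 0,"wy": 0,"wz": 0,"dx": 0,"dy": 0,"dz": -0.4,"claw": 15},
    {"wx": 0,"wy": 0,"wz": 0,"dx": 0,"dy": 0,"dz": -1,"claw": 15},
  ],
  force=40,
)

```text
clock: 16.35
tool_pos: [0.4634, -0.3316, 0.1519]
eef_rot: [1.0, -0.001, -0.003, -0.002]
contact_force: [-0.0, -0.5, -3.8]
opening: 0.28
finger_force: 39.9
```

Request:
step_arm(
  motion=[
    {"wx": 0,"wy": 0,"wz": 0,"dx": 0,"dy": 0,"dz": -0.5,"claw": 15},
    {"wx": 0,"wy": 0,"wz": 0,"dx": 0,"dy": 0,"dz": -1,"claw": 15},
  ],
)

```text
clock: 16.55
tool_pos: [0.465, -0.3328, 0.235]
eef_rot: [1.0, -0.001, -0.001, -0.0]
contact_force: [0.9, -1.6, -4.0]
opening: 0.281
finger_force: 39.9
```

Request:
step_arm(
  motion=[
    {"wx": 0,"wy": 0,"wz": 0,"dx": 0,"dy": 0,"dz": -0.5,"claw": 15},
    {"wx": 0,"wy": 0,"wz": 0,"dx": 0,"dy": 0,"dz": -0.9,"claw": 15},
    {"wx": 0,"wy": 0,"wz": 0,"dx": 0,"dy": 0,"dz": -0.9,"claw": 15},
  ],
)

```text
clock: 16.85
tool_pos: [0.4677, -0.3344, 0.3099]
eef_rot: [1.0, -0.001, 0.004, 0.002]
contact_force: [0.6, -0.6, -2.9]
opening: 0.284
finger_force: 39.9
```

Request:
step_arm(
  motion=[
    {"wx": 0,"wy": 0,"wz": 0,"dx": -0.04,"dy": -0.47,"dz": 0,"claw": 15},
    {"wx": 0,"wy": 0,"wz": 0,"dx": -0.08,"dy": -0.95,"dz": 0,"claw": 15},
  ],
)

```text
clock: 17.05
tool_pos: [0.458, -0.2567, 0.304]
eef_rot: [1.0, -0.003, -0.001, -0.0]
contact_force: [1.4, 1.2, -4.1]
opening: 0.285
finger_force: 39.9
```

Request:
step_arm(
  motion=[
    {"wx": 0,"wy": 0,"wz": 0,"dx": -0.04,"dy": -0.47,"dz": 0,"claw": 15},
    {"wx": 0,"wy": 0,"wz": 0,"dx": -0.08,"dy": -0.95,"dz": 0,"claw": 15},
  ],
)

```text
clock: 17.25
tool_pos: [0.4516, -0.1793, 0.304]
eef_rot: [1.0, -0.001, -0.002, -0.0]
contact_force: [0.6, 0.5, -3.9]
opening: 0.285
finger_force: 39.9
```

Request:
step_arm(
  motion=[
    {"wx": 0,"wy": 0,"wz": 0,"dx": -0.04,"dy": -0.47,"dz": 0,"claw": 15},
    {"wx": 0,"wy": 0,"wz": 0,"dx": -0.08,"dy": -0.95,"dz": 0,"claw": 15},
  ],
)

```text
clock: 17.45
tool_pos: [0.4454, -0.1035, 0.3042]
eef_rot: [1.0, -0.001, -0.002, -0.0]
contact_force: [0.4, -0.2, -2.9]
opening: 0.286
finger_force: 39.9
```

Request:
step_arm(
  motion=[
    {"wx": 0,"wy": 0,"wz": 0,"dx": -0.04,"dy": -0.47,"dz": 0,"claw": 15},
    {"wx": 0,"wy": 0,"wz": 0,"dx": -0.08,"dy": -0.95,"dz": 0,"claw": 15},
  ],
)

```text
clock: 17.65
tool_pos: [0.4392, -0.0277, 0.3043]
eef_rot: [1.0, -0.001, -0.002, 0.0]
contact_force: [0.5, -0.1, -2.9]
opening: 0.283
finger_force: 39.9
```

Request:
step_arm(
  motion=[
    {"wx": 0,"wy": 0,"wz": 0,"dx": -0.04,"dy": -0.47,"dz": 0,"claw": 15},
    {"wx": 0,"wy": 0,"wz": 0,"dx": -0.08,"dy": -0.95,"dz": 0,"claw": 15},
  ],
)

```text
clock: 17.85
tool_pos: [0.433, 0.0481, 0.3043]
eef_rot: [1.0, -0.001, -0.002, 0.0]
contact_force: [0.5, 0.5, -3.3]
opening: 0.282
finger_force: 39.9
```

Request:
step_arm(
  motion=[
    {"wx": 0,"wy": 0,"wz": 0,"dx": -0.04,"dy": -0.47,"dz": 0,"claw": 15},
    {"wx": 0,"wy": 0,"wz": 0,"dx": -0.08,"dy": -0.95,"dz": 0,"claw": 15},
  ],
)

```text
clock: 18.05
tool_pos: [0.4269, 0.1239, 0.3042]
eef_rot: [1.0, -0.001, -0.002, 0.001]
contact_force: [1.1, 0.3, -3.1]
opening: 0.282
finger_force: 39.9
```

Request:
step_arm(
  motion=[
    {"wx": 0,"wy": 0,"wz": 0,"dx": -0.04,"dy": -0.47,"dz": 0,"claw": 15},
    {"wx": 0,"wy": 0,"wz": 0,"dx": -0.08,"dy": -0.95,"dz": 0,"claw": 15},
    {"wx": 0,"wy": 0,"wz": 0,"dx": -0.08,"dy": -0.95,"dz": 0,"claw": 15},
    {"wx": 0,"wy": 0,"wz": 0,"dx": -0.08,"dy": -0.95,"dz": 0,"claw": 15},
    {"wx": 0,"wy": 0,"wz": 0,"dx": -0.08,"dy": -0.95,"dz": 0,"claw": 15},
  ],
)

```text
clock: 18.55
tool_pos: [0.4215, 0.1975, 0.3047]
eef_rot: [1.0, -0.002, -0.001, 0.001]
contact_force: [-0.2, 0.5, -3.6]
opening: 0.281
finger_force: 39.9
```

```bash
python3 -c "
from rel import *
W=rim('w8.png',.204,.0575,.441,.315); held(W,.062)"
```

```text
18.55 [0.4215 0.1975 0.3047] [ 1.     -0.0018 -0.0011  0.0012] 0.2807096447068887 39.92729110701475
rim 3506 ((0.441205233335495, 0.3136838376522064), 0.05718223750591278) bbox [0.4412 0.3143] [0.1136 0.1107]
held disc top z 0.29391399868909424 below tcp 0.011104678167638049 centre [0.422  0.1962] err 0.0001 minus tool [ 0.0002 -0.0012]
```

Request:
step_arm(
  motion=[
    {"wx": 0,"wy": 0,"wz": 0,"dx": 0.06,"dy": -0.4,"dz": 0,"claw": 15},
    {"wx": 0,"wy": 0,"wz": 0,"dx": 0.12,"dy": -0.75,"dz": 0,"claw": 15},
  ],
)

```text
clock: 18.8
tool_pos: [0.4324, 0.258, 0.3057]
eef_rot: [1.0, -0.003, -0.0, 0.001]
contact_force: [0.2, 0.5, -3.5]
opening: 0.284
finger_force: 39.9
```

Request:
step_arm(
  motion=[
    {"wx": 0,"wy": 0,"wz": 0,"dx": 0.06,"dy": -0.4,"dz": 0,"claw": 15},
    {"wx": 0,"wy": 0,"wz": 0,"dx": 0.12,"dy": -0.73,"dz": 0.2,"claw": 15},
    {"wx": 0,"wy": 0,"wz": 0,"dx": 0.12,"dy": -0.73,"dz": 0.5,"claw": 15},
    {"wx": 0,"wy": 0,"wz": 0,"dx": 0.12,"dy": -0.73,"dz": 0.72,"claw": 15},
    {"wx": 0,"wy": 0,"wz": 0,"dx": 0.12,"dy": -0.73,"dz": 0.72,"claw": 15},
    {"wx": 0,"wy": 0,"wz": 0,"dx": 0.12,"dy": -0.73,"dz": 0.72,"claw": 15},
  ],
)

```text
clock: 19.4
tool_pos: [0.442, 0.3165, 0.2483]
eef_rot: [1.0, -0.002, -0.0, 0.0]
contact_force: [0.5, -0.2, -2.3]
opening: 0.283
finger_force: 39.9
```

Request:
step_arm(
  motion=[
    {"wx": 0,"wy": 0,"wz": 0,"dx": -0.01,"dy": 0.005,"dz": 0.1,"claw": 15},
    {"wx": 0,"wy": 0,"wz": 0,"dx": -0.01,"dy": 0.005,"dz": 0.2,"claw": 15},
    {"wx": 0,"wy": 0,"wz": 0,"dx": -0.01,"dy": 0.005,"dz": 0.3,"claw": 15},
    {"wx": 0,"wy": 0,"wz": 0,"dx": -0.01,"dy": 0.005,"dz": 0.3,"claw": 15},
  ],
)

```text
clock: 19.8
tool_pos: [0.4402, 0.3167, 0.2233]
eef_rot: [1.0, -0.001, -0.001, 0.001]
contact_force: [-0.6, -0.5, -3.8]
opening: 0.284
finger_force: 39.9
```

Request:
step_arm(
  motion=[
    {"wx": 0,"wy": 0,"wz": 0,"dx": 0,"dy": 0,"dz": 0.005,"claw": 15},
    {"wx": 0,"wy": 0,"wz": 0,"dx": 0,"dy": 0,"dz": 0.005,"claw": 60},
    {"wx": 0,"wy": 0,"wz": 0,"dx": 0,"dy": 0,"dz": 0.005,"claw": 60},
    {"wx": 0,"wy": 0,"wz": 0,"dx": 0,"dy": 0,"dz": 0.005,"claw": 60},
    {"wx": 0,"wy": 0,"wz": 0,"dx": 0,"dy": 0,"dz": 0.005,"claw": 60},
    {"wx": 0,"wy": 0,"wz": 0,"dx": 0,"dy": 0,"dz": -0.4,"claw": 60},
    {"wx": 0,"wy": 0,"wz": 0,"dx": 0,"dy": 0,"dz": -1,"claw": 60},
    {"wx": 0,"wy": 0,"wz": 0,"dx": 0,"dy": 0,"dz": -1,"claw": 60},
  ],
)

```text
clock: 20.6
tool_pos: [0.4435, 0.3199, 0.3101]
eef_rot: [1.0, -0.001, 0.005, -0.004]
contact_force: [0.6, 0.5, -0.3]
opening: 0.682
finger_force: 0.0
```

```bash
python3 -c "
from chk import *
chk('w9.png',.204,.062,.441,.3145)"
```

```text
disc z [0.21030942 0.21146008 0.21253614] want 0.212 ((0.4408673346042633, 0.31589460372924805), 0.0622367225587368)
plane [-2.900e-03 -1.000e-04  2.115e-01]
```

Request:
step_arm(
  motion=[
    {"wx": 0,"wy": 0,"wz": 0,"dx": 0.02,"dy": 0.45,"dz": 0,"claw": 60},
    {"wx": 0,"wy": 0,"wz": 0,"dx": 0.04,"dy": 0.9,"dz": 0,"claw": 60},
  ],
)

```text
clock: 20.85
tool_pos: [0.443, 0.2449, 0.3034]
eef_rot: [1.0, 0.0, -0.001, 0.0]
contact_force: [1.1, 0.0, 0.0]
opening: 0.683
finger_force: 0.0
```

Request:
step_arm(
  motion=[
    {"wx": 0,"wy": 0,"wz": 0,"dx": 0.02,"dy": 0.45,"dz": 0,"claw": 60},
    {"wx": 0,"wy": 0,"wz": 0,"dx": 0.04,"dy": 0.9,"dz": 0,"claw": 60},
  ],
)

```text
clock: 21.05
tool_pos: [0.446, 0.1715, 0.3033]
eef_rot: [1.0, -0.001, -0.001, 0.001]
contact_force: [0.7, -0.2, -0.1]
opening: 0.684
finger_force: 0.0
```

Request:
step_arm(
  motion=[
    {"wx": 0,"wy": 0,"wz": 0,"dx": 0.02,"dy": 0.45,"dz": 0,"claw": 60},
    {"wx": 0,"wy": 0,"wz": 0,"dx": 0.04,"dy": 0.9,"dz": 0,"claw": 60},
  ],
)

```text
clock: 21.25
tool_pos: [0.4491, 0.0995, 0.3034]
eef_rot: [1.0, -0.001, -0.001, 0.0]
contact_force: [-0.1, 0.2, -0.3]
opening: 0.683
finger_force: 0.0
```

Request:
step_arm(
  motion=[
    {"wx": 0,"wy": 0,"wz": 0,"dx": 0.02,"dy": 0.45,"dz": 0,"claw": 60},
    {"wx": 0,"wy": 0,"wz": 0,"dx": 0.04,"dy": 0.9,"dz": 0,"claw": 60},
  ],
)

```text
clock: 21.45
tool_pos: [0.4521, 0.0276, 0.3034]
eef_rot: [1.0, -0.001, -0.001, 0.0]
contact_force: [1.1, -0.3, -0.2]
opening: 0.68
finger_force: 0.0
```

Request:
step_arm(
  motion=[
    {"wx": 0,"wy": 0,"wz": 0,"dx": 0.02,"dy": 0.45,"dz": 0,"claw": 60},
    {"wx": 0,"wy": 0,"wz": 0,"dx": 0.04,"dy": 0.9,"dz": 0,"claw": 60},
  ],
)

```text
clock: 21.65
tool_pos: [0.4551, -0.0443, 0.3034]
eef_rot: [1.0, -0.001, -0.001, 0.0]
contact_force: [1.1, 0.0, 0.1]
opening: 0.68
finger_force: 0.0
```

Request:
step_arm(
  motion=[
    {"wx": 0,"wy": 0,"wz": 0,"dx": 0.02,"dy": 0.45,"dz": 0,"claw": 60},
    {"wx": 0,"wy": 0,"wz": 0,"dx": 0.04,"dy": 0.9,"dz": 0,"claw": 60},
  ],
)

```text
clock: 21.85
tool_pos: [0.4582, -0.1162, 0.3034]
eef_rot: [1.0, -0.001, -0.001, -0.0]
contact_force: [0.3, 0.3, -0.1]
opening: 0.681
finger_force: 0.0
```

Request:
step_arm(
  motion=[
    {"wx": 0,"wy": 0,"wz": 0,"dx": 0.02,"dy": 0.45,"dz": 0.35,"claw": 60},
    {"wx": 0,"wy": 0,"wz": 0,"dx": 0.04,"dy": 0.9,"dz": 0.7,"claw": 60},
  ],
)

```text
clock: 22.05
tool_pos: [0.462, -0.1883, 0.2474]
eef_rot: [1.0, -0.001, 0.0, 0.0]
contact_force: [0.5, 0.0, 0.0]
opening: 0.682
finger_force: 0.0
```

Request:
step_arm(
  motion=[
    {"wx": 0,"wy": 0,"wz": 0,"dx": 0.02,"dy": 0.45,"dz": 0.35,"claw": 60},
    {"wx": 0,"wy": 0,"wz": 0,"dx": 0.04,"dy": 0.9,"dz": 0.7,"claw": 60},
  ],
)

```text
clock: 22.25
tool_pos: [0.4643, -0.2599, 0.1903]
eef_rot: [1.0, -0.001, -0.001, -0.0]
contact_force: [0.1, 0.3, 0.2]
opening: 0.684
finger_force: 0.0
```

Request:
step_arm(
  motion=[
    {"wx": 0,"wy": 0,"wz": 0,"dx": 0.02,"dy": 0.45,"dz": 0.35,"claw": 60},
    {"wx": 0,"wy": 0,"wz": 0,"dx": 0.04,"dy": 0.9,"dz": 0.7,"claw": 60},
    {"wx": 0,"wy": 0,"wz": 0,"dx": 0.04,"dy": 0.9,"dz": 0.7,"claw": 60},
    {"wx": 0,"wy": 0,"wz": 0,"dx": 0.04,"dy": 0.9,"dz": 0.7,"claw": 60},
    {"wx": 0,"wy": 0,"wz": 0,"dx": 0.04,"dy": 0.9,"dz": 0.7,"claw": 60},
  ],
)

```text
clock: 22.75
tool_pos: [0.4686, -0.3292, 0.1365]
eef_rot: [1.0, -0.0, 0.0, -0.001]
contact_force: [0.6, -0.9, 0.4]
opening: 0.679
finger_force: 0.0
```

```bash
python3 -c "
from st import *
st('w10.png',[(.02,.082)])"
```

```text
22.75 [ 0.4686 -0.3292  0.1365] [ 1.e+00 -1.e-04  2.e-04 -6.e-04]
0.02 boss (736, ((0.4675200581550598, -0.33218520879745483), 0.013328690081834793), array([ 0.46826809, -0.33233124])) disc (24881, ((0.4669664204120636, -0.33251523971557617), 0.08229601383209229))
```

Request:
step_arm(
  motion=[
    {"wx": 0,"wy": 0,"wz": 0,"dx": -0.015,"dy": 0.02,"dz": 0.5,"claw": 60},
    {"wx": 0,"wy": 0,"wz": 0,"dx": -0.015,"dy": 0.02,"dz": 1,"claw": 60},
    {"wx": 0,"wy": 0,"wz": 0,"dx": -0.015,"dy": 0.02,"dz": 1,"claw": 60},
    {"wx": 0,"wy": 0,"wz": 0,"dx": -0.015,"dy": 0.02,"dz": 1,"claw": 60},
  ],
)

```text
clock: 23.2
tool_pos: [0.4675, -0.3314, 0.0572]
eef_rot: [1.0, -0.0, 0.0, -0.0]
contact_force: [-0.3, -0.0, 0.7]
opening: 0.679
finger_force: 0.0
```

Request:
step_arm(
  motion=[
    {"wx": 0,"wy": 0,"wz": 0,"dx": 0,"dy": 0,"dz": 0.32,"claw": 60},
    {"wx": 0,"wy": 0,"wz": 0,"dx": 0,"dy": 0,"dz": 0.32,"claw": 60},
    {"wx": 0,"wy": 0,"wz": 0,"dx": 0,"dy": 0,"dz": 0.32,"claw": 40},
    {"wx": 0,"wy": 0,"wz": 0,"dx": 0,"dy": 0,"dz": 0.32,"claw": 15},
    {"wx": 0,"wy": 0,"wz": 0,"dx": 0,"dy": 0,"dz": 0.32,"claw": 15},
    {"wx": 0,"wy": 0,"wz": 0,"dx": 0,"dy": 0,"dz": 0.32,"claw": 15},
    {"wx": 0,"wy": 0,"wz": 0,"dx": 0,"dy": 0,"dz": 0.32,"claw": 15},
    {"wx": 0,"wy": 0,"wz": 0,"dx": 0,"dy": 0,"dz": 0.32,"claw": 15},
  ],
  force=45,
)

```text
clock: 24.0
tool_pos: [0.4673, -0.3318, 0.0314]
eef_rot: [1.0, -0.001, 0.0, -0.0]
contact_force: [-0.5, 2.6, 5.8]
opening: 0.281
finger_force: 45.0
```

Request:
step_arm(
  motion=[
    {"wx": 0,"wy": 0,"wz": 0,"dx": 0,"dy": 0,"dz": -0.4,"claw": 15},
    {"wx": 0,"wy": 0,"wz": 0,"dx": 0,"dy": 0,"dz": -1,"claw": 15},
  ],
  force=50,
)

```text
clock: 24.2
tool_pos: [0.4645, -0.331, 0.1087]
eef_rot: [1.0, -0.001, -0.003, -0.002]
contact_force: [0.9, -1.4, -4.3]
opening: 0.279
finger_force: 50.0
```

Request:
step_arm(
  motion=[
    {"wx": 0,"wy": 0,"wz": 0,"dx": 0,"dy": 0,"dz": -0.5,"claw": 15},
    {"wx": 0,"wy": 0,"wz": 0,"dx": 0,"dy": 0,"dz": -1,"claw": 15},
  ],
)

```text
clock: 24.4
tool_pos: [0.4661, -0.3323, 0.1918]
eef_rot: [1.0, -0.001, -0.001, -0.0]
contact_force: [0.5, -0.9, -4.4]
opening: 0.28
finger_force: 50.0
```

Request:
step_arm(
  motion=[
    {"wx": 0,"wy": 0,"wz": 0,"dx": 0,"dy": 0,"dz": -0.5,"claw": 15},
    {"wx": 0,"wy": 0,"wz": 0,"dx": 0,"dy": 0,"dz": -1,"claw": 15},
  ],
)

```text
clock: 24.6
tool_pos: [0.4658, -0.3321, 0.2717]
eef_rot: [1.0, -0.001, -0.001, -0.0]
contact_force: [0.4, -0.7, -5.0]
opening: 0.277
finger_force: 50.0
```

Request:
step_arm(
  motion=[
    {"wx": 0,"wy": 0,"wz": 0,"dx": 0.5,"dy": 0,"dz": -0.1,"claw": 15},
    {"wx": 0,"wy": 0,"wz": 0,"dx": 1,"dy": 0,"dz": -0.25,"claw": 15},
    {"wx": 0,"wy": 0,"wz": 0,"dx": 1,"dy": 0,"dz": -0.25,"claw": 15},
    {"wx": 0,"wy": 0,"wz": 0,"dx": 1,"dy": 0,"dz": -0.25,"claw": 15},
    {"wx": 0,"wy": 0,"wz": 0,"dx": 1,"dy": 0,"dz": -0.25,"claw": 15},
  ],
)

```text
clock: 25.1
tool_pos: [0.5449, -0.3328, 0.2893]
eef_rot: [1.0, -0.001, -0.002, -0.0]
contact_force: [-0.2, -0.6, -4.2]
opening: 0.282
finger_force: 50.0
```

```bash
python3 -c "
from rel import *
W=rim('w11.png',.160,.0775,.6585,-.1795); held(W,.082)
t=W[(abs(W[:,2]-.16)<.005)&(np.hypot(W[:,0]-.6585,W[:,1]+.18)<.085)][:,:2]
o=least_squares=None
from scipy.optimize import least_squares as L
o=L(lambda c:np.hypot(t[:,0]-c[0],t[:,1]-c[1])-c[2],[.6585,-.18,.073],loss='soft_l1',f_scale=.002);print(o.x)
"
```

```text
25.1 [ 0.5449 -0.3328  0.2893] [ 1.0e+00 -1.5e-03 -2.1e-03 -3.0e-04] 0.2819026295527958 49.9964948091656
rim 3150 ((0.6576392650604248, -0.18026071786880493), 0.07719854265451431) bbox [ 0.6433 -0.181 ] [0.1233 0.1522]
held disc top z 0.27735928301215207 below tcp 0.012216433705053598 centre [ 0.5447 -0.3344] err 0.0001 minus tool [-0.0001 -0.0014]
[ 0.6576029  -0.18135731  0.07303046]
```

View pics/w11.png

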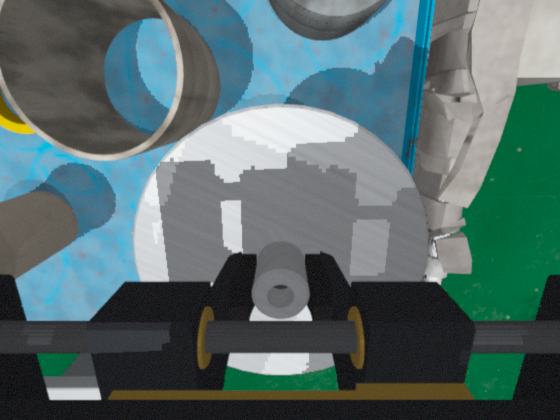

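The largest cap is held flat, its disc at (280,240). The drum rim is at upper left, around (90,70).

Request:
step_arm(
  motion=[
    {"wx": 0,"wy": 0,"wz": 0,"dx": 0.35,"dy": -0.48,"dz": 0,"claw": 15},
    {"wx": 0,"wy": 0,"wz": 0,"dx": 0.71,"dy": -0.96,"dz": 0,"claw": 15},
  ],
)

```text
clock: 25.35
tool_pos: [0.602, -0.2582, 0.2903]
eef_rot: [1.0, -0.004, -0.001, 0.001]
contact_force: [1.3, 0.0, -3.9]
opening: 0.277
finger_force: 50.0
```

Request:
step_arm(
  motion=[
    {"wx": 0,"wy": 0,"wz": 0,"dx": 0.35,"dy": -0.48,"dz": 0,"claw": 15},
    {"wx": 0,"wy": 0,"wz": 0,"dx": 0.71,"dy": -0.95,"dz": 0.2,"claw": 15},
    {"wx": 0,"wy": 0,"wz": 0,"dx": 0.71,"dy": -0.95,"dz": 0.6,"claw": 15},
    {"wx": 0,"wy": 0,"wz": 0,"dx": 0.71,"dy": -0.95,"dz": 0.97,"claw": 15},
    {"wx": 0,"wy": 0,"wz": 0,"dx": 0.71,"dy": -0.95,"dz": 0.97,"claw": 15},
    {"wx": 0,"wy": 0,"wz": 0,"dx": 0.71,"dy": -0.95,"dz": 0.97,"claw": 15},
  ],
)

```text
clock: 25.95
tool_pos: [0.66, -0.1811, 0.2131]
eef_rot: [1.0, -0.002, -0.001, 0.0]
contact_force: [0.7, -1.0, -2.7]
opening: 0.281
finger_force: 50.0
```

Skirt is about 20 mm above the rim; lower 32 mm.

Request:
step_arm(
  motion=[
    {"wx": 0,"wy": 0,"wz": 0,"dx": -0.015,"dy": 0,"dz": 0.15,"claw": 15},
    {"wx": 0,"wy": 0,"wz": 0,"dx": -0.015,"dy": 0,"dz": 0.28,"claw": 15},
    {"wx": 0,"wy": 0,"wz": 0,"dx": -0.015,"dy": 0,"dz": 0.39,"claw": 15},
    {"wx": 0,"wy": 0,"wz": 0,"dx": -0.015,"dy": 0,"dz": 0.39,"claw": 15},
  ],
)

```text
clock: 26.35
tool_pos: [0.6585, -0.1799, 0.1803]
eef_rot: [1.0, -0.001, -0.002, -0.0]
contact_force: [-0.8, 0.3, -5.0]
opening: 0.277
finger_force: 50.0
```

Request:
step_arm(
  motion=[
    {"wx": 0,"wy": 0,"wz": 0,"dx": 0,"dy": 0,"dz": 0.01,"claw": 15},
    {"wx": 0,"wy": 0,"wz": 0,"dx": 0,"dy": 0,"dz": 0.01,"claw": 60},
    {"wx": 0,"wy": 0,"wz": 0,"dx": 0,"dy": 0,"dz": 0.01,"claw": 60},
    {"wx": 0,"wy": 0,"wz": 0,"dx": 0,"dy": 0,"dz": 0.01,"claw": 60},
    {"wx": 0,"wy": 0,"wz": 0,"dx": 0,"dy": 0,"dz": 0.01,"claw": 60},
    {"wx": 0,"wy": 0,"wz": 0,"dx": 0,"dy": 0,"dz": -0.4,"claw": 60},
    {"wx": 0,"wy": 0,"wz": 0,"dx": 0,"dy": 0,"dz": -1,"claw": 60},
    {"wx": 0,"wy": 0,"wz": 0,"dx": 0,"dy": 0,"dz": -1,"claw": 60},
  ],
)

```text
clock: 27.15
tool_pos: [0.664, -0.1808, 0.2695]
eef_rot: [1.0, -0.001, 0.007, 0.001]
contact_force: [0.3, -0.5, 0.4]
opening: 0.683
finger_force: 0.0
```

Request:
step_arm(
  motion=[
    {"wx": 0,"wy": 0,"wz": 0,"dx": 0,"dy": 0,"dz": -0.5,"claw": 60},
    {"wx": 0,"wy": 0,"wz": 0,"dx": 0,"dy": 0,"dz": -0.6,"claw": 60},
    {"wx": 0,"wy": 0,"wz": 0,"dx": 0,"dy": 0,"dz": -0.6,"claw": 60},
    {"wx": 0,"wy": 0,"wz": 0,"dx": 0,"dy": 0,"dz": -0.6,"claw": 60},
    {"wx": 0,"wy": 0,"wz": 0,"dx": 0,"dy": 0,"dz": -0.6,"claw": 60},
  ],
)

```text
clock: 27.65
tool_pos: [0.6588, -0.1799, 0.3082]
eef_rot: [1.0, -0.001, -0.002, -0.0]
contact_force: [-0.5, 0.1, -0.5]
opening: 0.683
finger_force: 0.0
```

```bash
python3 -c "
from chk import *
chk('w12.png',.160,.082,.6585,-.181)
p,d,c=snap('scene','s2.png')"
```

```text
disc z [0.16629986 0.16747251 0.16861551] want 0.168 ((0.6594298481941223, -0.18196111917495728), 0.08232077956199646)
plane [0.0009 0.0009 0.1675]
```

View pics/s2.png

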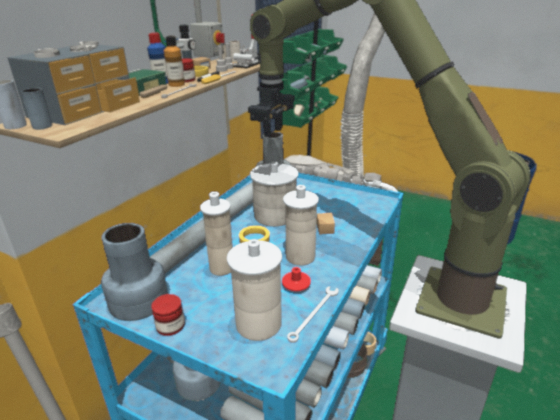

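All four caps sit flat: small at (215,207), medium at (301,200), large at (255,258) and drum at (275,178). The gripper is clear, and the reducers and the red cap are untouched.

```bash
python3 -c "
from plant import workorder
print(workorder.finish_job())"
```

```text
the job is handed in; nothing more can be done
None
```

All four caps are home on their sleeves and the drum, each disc measured flat on its rim, and the job was handed in at about 28 s with the gripper clear.

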